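Set an unmarked burr mill by clicks and lock it

ROBOT

A 6-joint arm with a two-finger parallel gripper is mounted at the origin on a cart in front of the work surface, level with it; the furniture and walls round the work are solid. World frame = base frame: x ahead of the robot, y to its left, z up, the work surface at z = 0. Lengths are in mm, angles in rad, forces in N, time in s.
With the tool pointing down it reaches from about 350 to 1000 mm from the base axis. Payload 7.1 kg.
Tool frame: the origin (TCP) lies at the very end of the fingers, on their centre line; the grasp point (between the pads) lies 19 mm behind it; z points along the fingers, y is the line along which they close (so a half turn about z gives the same grasp; the last joint's range is limited). The gripper opens to 85 mm and grips with 20 to 120 N. Pads are 22 mm wide; open, the fingers measure 114 mm over their backs; the gripper's body (76 mm by 85 mm) begins 54 mm behind the grasp point. The pads swing forward as they close: fully open they stand 13 mm farther back than shut.
Start: joints at [1.243, 0.423, 1.63, -0, 1.089, -0.019], TCP at [189.915, 595.43, 231.319] pointing down, gripper open.
Joint ranges: [-3, 3], [-0.9, 2.11], [0.09, 2.58], [-1.31, 4.45], [0.11, 2.69], [-2.54, 2.54]. Speed limits (rad/s): [2.39, 2.39, 3.01, 3.14, 3.14, 3.14].

INTERFACE

Orientations are given as a rotation vector (axis times angle).
In Python, from workcell import sense, snapshot, camera_model, close_job, boxes_of, outline_of gives the robot as it stands.
- The arm moves only by the tool drive_tool, never from a script. Its argument "rows" is a list that holds one entry, the list of rows, each a list of 5 numbers: the closure, from -1 (fully open) to 1 (shut), then the shift along the world's x, y, z each as a share of 20 mm, from -1 to 1, then the turn about the world's z as a share of 8 degrees, from -1 to 1. In form: [[[claw, x, y, z, turn], ...]]. A call has 1 to 20 rows; each row shifts and turns the commanded pose from where the row before left it; what a row does not reach is not made up. A row lasts 1/10 s, in which the tool goes at most 50 mm and 8.59 degrees, less where a joint would pass 70% of its speed; a pose out of reach is approached as far as the arm can. A call with a number of a shift or a turn outside -1 to 1 is refused whole. A call with a gripper value outside its range is refused whole. The fingers move at their own pace and stop on an object; "newtons" is the grip in N (left out, the last holds). Time passes only in rows, so rows that do not move let the fingers close. It gives the time, the measured TCP pose, the force, the opening and the grip force at its end, in the units of the state.
- sense(): the state, without advancing time (a new reading comes with each control period).
- snapshot(name): name is "side" or "top" or "wrist"; returns the picture (384x512x3 uint8, red, green, blue); there is no depth.
- camera_model(name): a dict with "vfov" (degrees; the focal length in pixels is half the picture's height over the tangent of half this angle, whatever the lens; pixels are square), "cx", "cy" (the principal point, pixels), "R" (3x3) and "t" (3): a world point X has camera coordinates R X + t; the wrist camera has in their place "T_tool_cam" (4x4, takes a point from camera to tool coordinates, whose origin is the TCP and whose axes are the flange's). Camera axes: x right, y down, z forward; pixel columns grow to the right and rows downward; lengths in mm; the calibration is good to about 2 mm. The wrist camera is an equidistant fisheye: a pixel r from the principal point sees the ray r / f radians off the axis. A picture is of the moment at which its call begins: read the wrist's pose just before it. camera_model takes no time and is no camera call.
- close_job(): hands the job in; it is judged then, once.
Trained networks look in the newest picture that a camera, given by its name, has taken for a name from the list of things; names that differ only in an ending like _2 or _b are one class to them, and where a whole thing is asked for, a point or a joint stands for the part that bears it (a point fixed in the world has none). Each returns a list of dicts, best first, with "confidence" (0 to 1); they miss things now and then, are a little off and sometimes report something else, mostly with a low value. They report only what shows in the picture. A call takes as long as a camera call.
- boxes_of(camera, name): "point" ([x, y, z] in mm, in world coordinates, good to about 4 mm: the middle of the surface that is visible of it).
- outline_of(camera, name): "mask" (384x512 bool, what is visible of it).
The state is a dict: "t": time; "joint_positions": joint angles; "qd": joint speeds; "joint_efforts": joint torques, N m; "ee_pos": TCP position; "eef_rot": TCP orientation; "ft_force": force on the tool from outside, world axes, zero at the start; "moment": the same for the moment, N m; "gripper_width": finger opening in mm; "gripper_force": force on a finger pad.
Only numpy, scipy, OpenCV 4.12 (cv2) and the standard library are available. Lean on these libraries where they do the work, as an engineer would, in place of code of your own. Each camera call takes 0.05 s, during which the arm holds its last target. There are 200 camera calls.

TASK

The sample mill was left locked at an unknown fineness, and its black adjuster knob has no marks. Loosen the dark steel lock ring under the knob fully, anticlockwise as seen from above, then turn the knob clockwise to its end stop and back it off anticlockwise by exactly five clicks. Finally turn the lock ring clockwise until it is fully tight, so that the mill keeps this setting, and leave the dish under the spout and the sample pots where they stand.

Things in the scene. Friction and masses are not known exactly. Their poses are not given: they have to be found in the camera images.
- mill: Bench burr mill, bolted down: white motor base 170 x 116 mm, 80 mm high; aluminium head on it, 102 mm across, top at 117 mm; steel spout at its front (-x); steel feed funnel at its rear (+x), 58 mm across, centre 103 mm from the axis, rim 156 mm high. Origin on the white sheet (1.7 mm thick) under the axis of the head, z up: ring and knob turn about this axis.
- ring_grip (a point): Centre of the lock ring, on the mill's axis, 127 mm above the mill origin and at half the ring's height. The ring is a dark steel castellated ring 62 mm across and 14 mm high (120 to 134 mm above the mill origin), under the knob; nothing beside it within 40 mm of its edge. Fingers reach it from above on both sides of the narrower knob.
- knob_grip (a point): Centre of the adjuster knob, on the mill's axis, 147 mm above the mill origin and at half the knob's height. The knob is black, fluted, round, unmarked, 40 mm across and 22 mm high (136 to 158 mm above the mill origin), and can be gripped at any yaw.
- lock_ring (a joint): Angle of the lock ring in rad: 0 = fully tight (stop), grows anticlockwise seen from above, 0.9 = fully loose (stop). It stays where it is left. Turning it takes about 0.3 N m, up to 0.6 when loosening (it lifts a sprung pawl). It locks the knob below about 0.3 rad.
- adjuster (a joint): Knob angle in rad: 0 = clockwise end stop, grows anticlockwise seen from above, other stop at 2.62. With the ring loose it has a click every 0.262 rad (15 degrees): click n lies at n x 0.262; a released knob springs into the nearest click; turning it over a click takes about 0.1 N m. It starts in one of clicks 2 to 7. The tight ring holds it in its click against 0.5 N m.
- dish: Loose white weighing boat, 64 x 64 x 15 mm, on the sheet under the spout, some 125 mm in front of the axis; origin under its centre. Stays there.
- pot_quince: Loose sample pot with a yellow lid, 48 mm across, 61 mm high, to the left of the mill; origin under its centre. Stays there.
- pot_hazel: Loose sample pot with a yellow lid, 48 mm across, 61 mm high, to the right of the mill; origin under its centre. Stays there.

How it is judged (in metres and radians):
On the way, in this order (a step that is already met when the one before it is completed fails the run):
1. the lock ring is loosened (value of joint lock_ring above 0.45 rad), for 0.1 s.
2. the adjuster is turned to its clockwise end stop (value of joint adjuster below 0.08 rad), for 0.1 s.
3. the adjuster rests at the fifth click with the ring still loose (value of joint adjuster between 1.22 and 1.4 rad and value of joint lock_ring above 0.3 rad), for 0.2 s.
At the end, for the whole second after the job is handed in: The adjuster is at rest in the fifth click from its clockwise end stop (1.22 to 1.40 rad) and the lock ring is tight (within 0.12 rad of its stop) (value of joint adjuster between 1.22 and 1.4 rad and value of joint lock_ring below 0.12 rad and velocity of joint adjuster between -0.05 and 0.05 rad/s); the robot touches nothing.
It fails at once if the dish under the spout was pushed away (30 mm) (distance of dish from where it was at the start of the episode above 0.03 m).
It fails at once if a sample pot was pushed or knocked over (30 mm) (distance of any of pot_quince, pot_hazel from where it was at the start of the episode above 0.03 m).
It also fails if it takes over 61 s, if anything falls off the work surface, if the arm or the gripper's body presses on something with over 40 N, if the wrist force passes 120 N, or if a joint passes its speed limit or range.

## Working session

There is one attempt and no reset: what is moved stays moved. The work goes in short steps, Python scripts to look and compute and a tool call to move; the robot and the scene stay as the last step left them, time stands still between calls to the robot, and variables do not carry over. Pictures are saved under pics/ and viewed, at most 10 in all, crops included, and the job is handed in when it is done.

Besides the shell and the picture viewer there is one more tool, called after ">>>" as name([rows], argument=value, ...), one row to a line, values as JSON. drive_tool: Moves the arm, as the interface text tells. Its arguments: {"type":"object","properties":{"rows":{"type":"array"},"newtons":{"type":"number"}},"required":["rows"]}

```bash
mkdir -p pics; cat > h.py <<'E'
import numpy as np,cv2
from workcell import *
from scipy.spatial.transform import Rotation as Ro
def ray(cam,u,v,s=None):
    m=camera_model(cam);f=192/np.tan(np.radians(m['vfov']/2))
    d=np.array([(u-m['cx'])/f,(v-m['cy'])/f,1.])
    if cam=='wrist':
        r=np.hypot(d[0],d[1]);d=np.array([np.sin(r)*d[0]/r,np.sin(r)*d[1]/r,np.cos(r)])
        T=np.array(m['T_tool_cam']);R=Ro.from_rotvec(s['eef_rot']).as_matrix()
        return R@T[:3,3]+np.array(s['ee_pos']),R@T[:3,:3]@d
    R=np.array(m['R']);return -R.T@np.array(m['t']),R.T@d/np.linalg.norm(d)
def tri(a,b):
    A=[];B=[]
    for o,d in(a,b):
        d=d/np.linalg.norm(d);P=np.eye(3)-np.outer(d,d);A.append(P);B.append(P@o)
    x=np.linalg.lstsq(np.vstack(A),np.hstack(B),rcond=None)[0]
    return x,[np.linalg.norm(P@x-b) for P,b in zip(A,B)]
def cen(cam,n):
    o=outline_of(cam,n)
    if not o:return None
    ys,xs=np.nonzero(o[0]['mask']);return xs.mean(),ys.mean(),xs.min(),xs.max(),ys.min(),ys.max(),o[0]['confidence']
E
python3 - <<'E'
from h import *
s=sense();print(s['t'],s['ee_pos'],s['eef_rot'],s['gripper_width'])
for c in('side','top','wrist'):
    p=snapshot(c);cv2.imwrite(f'pics/{c}0.png',p[:,:,::-1])
    for n in('knob_grip','ring_grip','dish','pot_quince','mill'):
        b=boxes_of(c,n);print(c,n,[(np.round(x['point']),round(x['confidence'],2)) for x in b[:3]])
        if n[-4:]=='grip':print(cen(c,n))
a=np.hstack([cv2.imread(f'pics/{c}0.png') for c in('side','top')]);cv2.imwrite('pics/a.png',cv2.resize(a,(800,300)))
E
```

```text
0.0 [189.75972954 594.91255528 230.5187537 ] [-4.83097587e-01 -3.10395501e+00  2.44669342e-03] 85.08287174355117
side knob_grip [(array([ 459., -278.,   83.]), 0.78)]
(np.float64(268.58080507634344), np.float64(216.66329565734682), np.int64(217), np.int64(319), np.int64(174), np.int64(252), 0.87)
side ring_grip [(array([ 458., -274.,   81.]), 0.67)]
(np.float64(268.79942252165546), np.float64(216.32627526467758), np.int64(216), np.int64(319), np.int64(174), np.int64(252), 0.93)
side dish [(array([ 341., -195.,    7.]), 0.85)]
side pot_quince [(array([446., -54.,  60.]), 0.69)]
side mill [(array([ 457., -274.,   80.]), 0.95)]
top knob_grip [(array([ 465., -238.,  109.]), 0.79), (array([444., -44.,  64.]), 0.48)]
None
top ring_grip [(array([ 467., -237.,  112.]), 0.96)]
(np.float64(253.22567645365572), np.float64(169.62262521588946), np.int64(226), np.int64(280), np.int64(120), np.int64(215), 0.72)
top dish [(array([ 338., -207.,    8.]), 0.89), (array([ 465., -239.,  110.]), 0.47)]
top pot_quince [(array([446., -48.,  60.]), 0.51), (array([ 459., -230.,  164.]), 0.39)]
top mill [(array([ 466., -237.,  108.]), 0.8)]
wrist knob_grip [(array([ 468., -176.,   46.]), 0.63)]
(np.float64(3.940944881889764), np.float64(365.03543307086613), np.int64(0), np.int64(12), np.int64(342), np.int64(383), 0.72)
wrist ring_grip [(array([ 470., -174.,   44.]), 0.81)]
(np.float64(3.4375), np.float64(364.33482142857144), np.int64(0), np.int64(11), np.int64(342), np.int64(383), 0.65)
wrist dish []
wrist pot_quince []
wrist mill [(array([ 463., -169.,   42.]), 0.48)]
```

View pics/a.png

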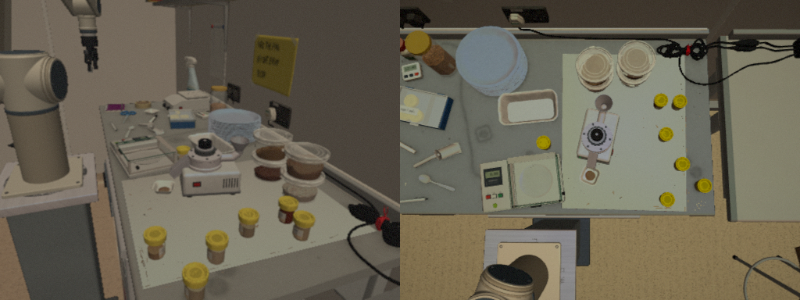

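The left half (side) shows the mill at about (270,217) with its black knob at (262,183). The right half (top) shows the knob at about (253,173), the dish at its lower left and the funnel above. I'll zoom in on both.

```bash
python3 - <<'E'
import cv2,numpy as np
a=cv2.imread('pics/top0.png')[115:225,200:310];b=cv2.imread('pics/side0.png')[165:255,215:325]
a=cv2.resize(a,(440,440),interpolation=2)[:440];b=cv2.resize(b,(360,295),interpolation=2)
c=np.zeros((440,800,3),np.uint8);c[:,:440]=a;c[:295,440:]=b;cv2.imwrite('pics/b.png',c)
E
```

```text
(no output)
```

View pics/b.png

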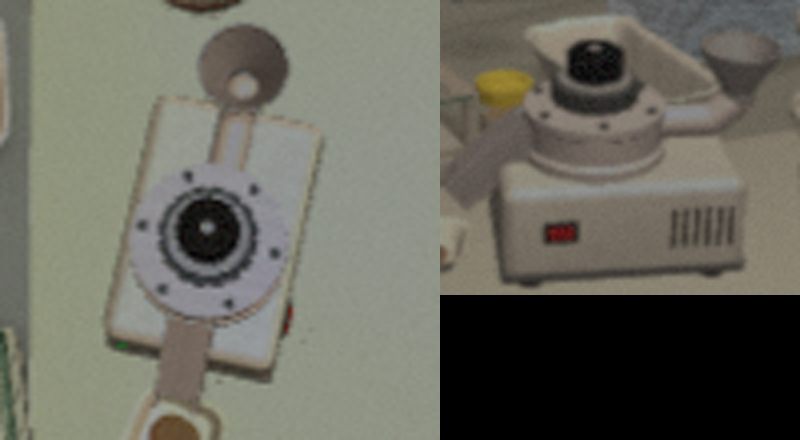

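Crop positions map to full pixels: knob in top at (251.4,172.4), funnel rim centre at (260.4,131). In side, the knob's top face is at about (263,179.5). I'll triangulate these.

```bash
python3 - <<'E'
from h import *
x,e=tri(ray('top',251.4,172.4),ray('side',262.8,179.5));print('knob top',x,e)
def pl(u,v,z):
    o,d=ray('top',u,v);return o+d*(z-o[2])/d[2]
k=pl(251.4,172.4,159);f=pl(260.4,131.2,158);print(k,f,np.linalg.norm(f-k),np.degrees(np.arctan2(*(f-k)[1::-1])))
print(pl(251.4,172.4,0))
for z in(121,):
  # head outline x 130..290 , y 163..320 in crop
  print(pl(210/4+200-.4,242/4+115-.4,118))
E
```

```text
knob top [ 458.29430436 -234.24728776  158.84754658] [np.float64(1.5674646395046883), np.float64(1.567464639503629)]
[ 456.74094671 -233.78660566  159.        ] [ 560.03643835 -255.46943752  158.        ] 105.55142722290401 -11.854880167100228
[ 487.37424666 -231.68166885    0.        ]
[ 457.70228406 -235.04260316  118.        ]
```

>>> drive_tool([
  [[-1, 1, -1, 1, -0.9], [-1, 1, -1, 1, -0.9], [-1, 1, -1, 0, -0.9], [-1, 1, -1, 0, -0.9], [-1, 1, -1, 0, -0.9], [-1, 1, -1, 0, -0.9], [-1, 1, -1, 0, -0.9], [-1, 1, -1, 0, -0.9], [-1, 1, -1, 0, -0.9], [-1, 1, -1, 0, -0.9], [-1, 1, -1, 0, -0.9], [-1, 1, -1, 0, -0.9], [-1, 0, -1, 0, -0.9], [-1, 0, -1, 0, -0.9], [-1, 0, -1, 0, 0], [-1, 0, -1, 0, 0], [-1, 0, -1, 0, 0], [-1, 0, -1, 0, 0], [-1, 0, -1, 0, 0], [-1, 0, -1, 0, 0]],
], newtons=90)

```text
t: 3.2
ee_pos: [429.9, 194.6, 271.5]
eef_rot: [2.7, 1.607, 0.0]
ft_force: [-0.1, -0.6, -0.1]
gripper_width: 85.0
gripper_force: 0.0
```

>>> drive_tool([
  [[-1, 1, -1, 0, 0], [-1, 0, -1, 0, 0], [-1, 0, -1, 0, 0], [-1, 0, -1, 0, 0], [-1, 0, -1, 0, 0], [-1, 0, -1, 0, 0], [-1, 0, -1, 0, 0], [-1, 0, -1, 0, 0], [-1, 0, -1, 0, 0], [-1, 0, -1, 0, 0], [-1, 0, -1, 0, 0], [-1, 0, -1, 0, 0], [-1, 0, -1, 0, 0], [-1, 0, -1, 0, 0], [-1, 0, -1, 0, 0], [-1, 0, -1, 0, 0], [-1, 0, -1, 0, 0], [-1, 0, -1, 0, 0], [-1, 0, -1, 0, 0], [-1, 0, 0, 0, 0]],
])

```text
t: 5.2
ee_pos: [450.1, -186.3, 271.5]
eef_rot: [2.701, 1.603, 0.0]
ft_force: [0.1, -0.5, 0.4]
gripper_width: 85.4
gripper_force: 0.0
```

```bash
python3 - <<'E'
from h import *
s=sense();p=snapshot('wrist');print(s['ee_pos'],s['eef_rot']);np.save('s1.npy',s,allow_pickle=True);print(camera_model('wrist'))
cv2.imwrite('pics/w1.png',cv2.resize(p[:,:,::-1],(768,576),interpolation=2))
E
```

```text
[ 450.07757855 -186.26342299  271.47105426] [2.70073374e+00 1.60325946e+00 2.08801695e-04]
{'vfov': 65.70646984690485, 'cx': 254.18305397684307, 'cy': 193.66411247793806, 'T_tool_cam': array([[ 6.99323080e-04, -9.56380856e-01, -2.92121841e-01,
         7.50536798e+01],
       [ 9.99999639e-01,  8.09644838e-04, -2.56762706e-04,
         9.32332553e-01],
       [ 4.82077877e-04, -2.92121556e-01,  9.56381077e-01,
        -1.42930562e+02],
       [ 0.00000000e+00,  0.00000000e+00,  0.00000000e+00,
         1.00000000e+00]])}
```

View pics/w1.png

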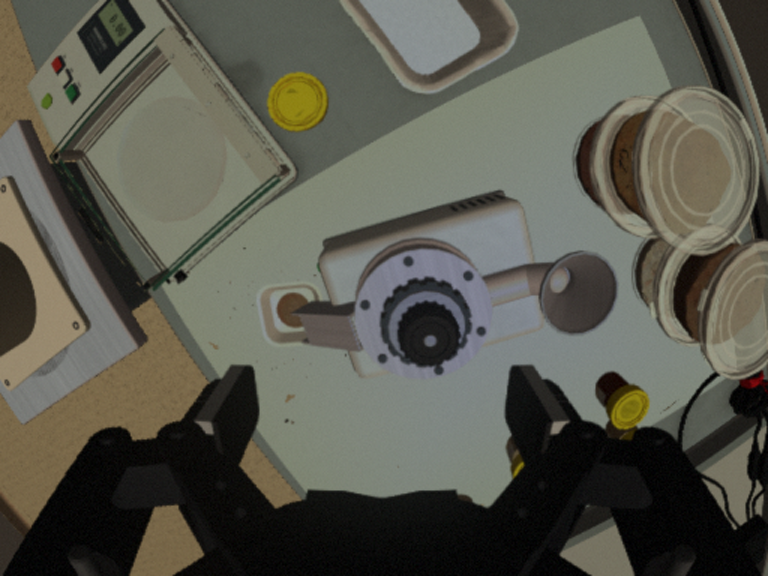

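>>> drive_tool([
  [[-1, 0, -1, 0, 0], [-1, 0, -1, 0, 0], [-1, 0.4, -1, 0, 0], [-1, 0, 0, 0, 0], [-1, 0, 0, 0, 0]],
])

```text
t: 5.75
ee_pos: [457.7, -243.7, 271.1]
eef_rot: [-2.699, -1.606, 0.0]
ft_force: [-0.5, 0.7, -0.5]
gripper_width: 85.6
gripper_force: 0.0
```

```bash
python3 - <<'E'
from h import *
s=sense();p=snapshot('wrist');print(s['ee_pos'],s['eef_rot']);np.save('s2.npy',s,allow_pickle=True)
cv2.imwrite('pics/w2.png',cv2.resize(p[:,:,::-1],(768,576),interpolation=2))
E
```

```text
[ 457.68724287 -243.67855924  271.07803884] [-2.69905291e+00 -1.60567633e+00  2.62202219e-04]
```

View pics/w2.png

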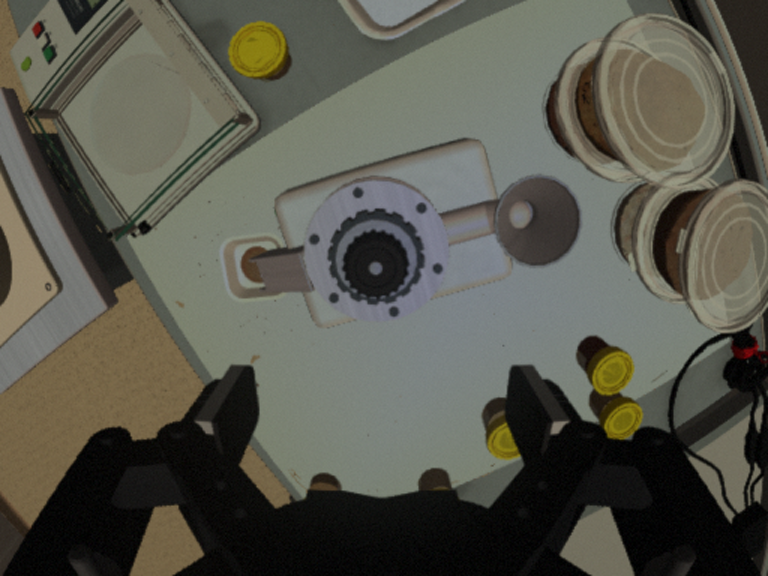

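Wrist view 1 has the knob's top dot at about (287.2,227.2), and view 2 has it at (250.5,178.5), in original pixels. The ring's castellations are visible and nothing stands near it.

```bash
python3 - <<'E'
from h import *
s1=np.load('s1.npy',allow_pickle=True).item();s2=np.load('s2.npy',allow_pickle=True).item()
a=ray('wrist',287.2,227.2,s1);b=ray('wrist',250.5,178.5,s2)
print(tri(a,b))
for o,d in(a,b):print(o+d*(160-o[2])/d[2])
E
```

```text
(array([ 461.1261529 , -232.19297426,  161.01149101]), [np.float64(0.02868563518578574), np.float64(0.02868563518582064)])
[ 461.05246939 -232.632155    160.        ]
[ 460.96428162 -232.41324933  160.        ]
```

>>> drive_tool([
  [[-1, 0.1, 0.53, 0, -1], [-1, 0, 0, 0, -1], [-1, 0, 0, -1, -1], [-1, 0, 0, -1, -1], [-1, 0, 0, -1, -1], [-1, 0, 0, -1, -1], [-1, 0, 0, -1, -1], [-1, 0, 0, 0, -1], [-1, 0, 0, 0, 0], [-1, 0, 0, 0, 0]],
])

```text
t: 6.8
ee_pos: [460.0, -233.3, 171.6]
eef_rot: [3.141, -0.061, 0.0]
ft_force: [1.0, 0.4, -0.4]
gripper_width: 85.3
gripper_force: 0.0
```

```bash
python3 - <<'E'
from h import *
s=sense();p=snapshot('wrist');print(s['ee_pos'],s['eef_rot'],s['joint_positions'])
cv2.imwrite('pics/w3.png',cv2.resize(p[:,:,::-1],(768,576),interpolation=2))
E
```

```text
[ 460.02717146 -233.30259998  171.62940917] [ 3.14094810e+00 -6.12024471e-02  4.50561896e-04] [-4.92474868e-01  3.47590221e-01  1.91557090e+00  1.13928091e-04
  8.78154181e-01  1.11721447e+00]
```

View pics/w3.png

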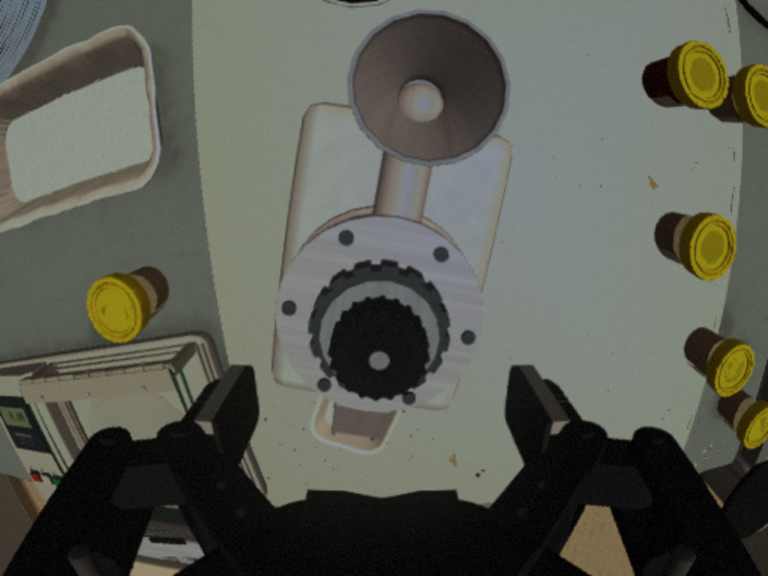

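The knob sits on the fingers' centre column: its dot is at (252.7,239.3) against cx 254. The funnel is ahead and clear of the fingers. Next I descend and grip the ring.

>>> drive_tool([
  [[-1, 0, 0, -1, 0], [-1, 0, 0, -1, 0], [-1, 0, 0, -0.5, 0], [-1, 0, 0, 0, 0], [1, 0, 0, 0, 0], [1, 0, 0, 0, 0], [1, 0, 0, 0, 0], [1, 0, 0, 0, 0], [1, 0, 0, 0, 0], [1, 0, 0, 0, 0]],
])

```text
t: 7.85
ee_pos: [460.5, -232.2, 123.6]
eef_rot: [-3.138, 0.07, -0.002]
ft_force: [-2.4, 13.0, 18.9]
gripper_width: 58.3
gripper_force: 91.9
```

```bash
python3 - <<'E'
from h import *
s=sense();p=snapshot('wrist');print({k:np.round(v,2) for k,v in s.items()})
cv2.imwrite('pics/w4.png',cv2.resize(p[:,:,::-1],(768,576),interpolation=2))
E
```

```text
{'t': np.float64(7.85), 'joint_positions': array([-0.49,  0.42,  1.94,  0.  ,  0.77,  1.12]), 'qd': array([-0., -0., -0., -0., -0., -0.]), 'joint_efforts': array([ -5.42, -40.12, -20.75,  -2.72,  -2.62,  -0.09]), 'ee_pos': array([ 460.51, -232.17,  123.61]), 'eef_rot': array([-3.14,  0.07, -0.  ]), 'ft_force': array([-2.37, 12.97, 18.95]), 'moment': array([ 2.91,  0.29, -0.1 ]), 'gripper_force': np.float64(91.92), 'gripper_width': np.float64(58.3)}
```

View pics/w4.png

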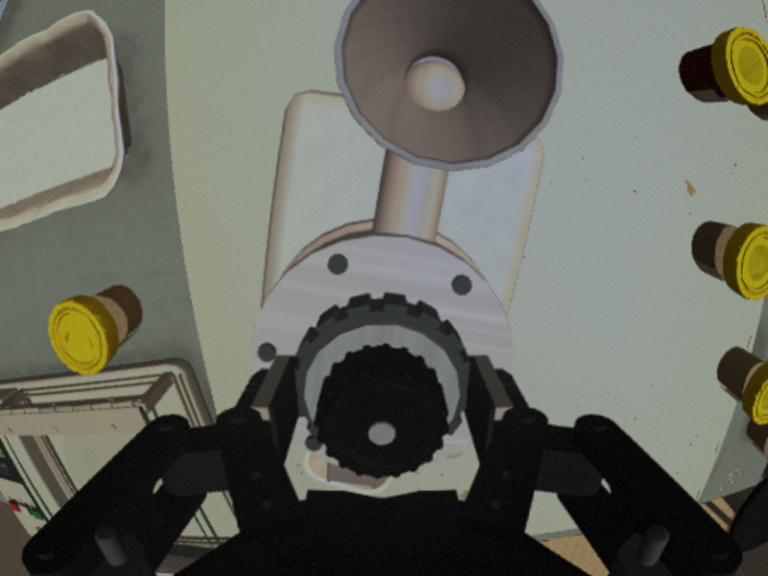

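The pads are on the ring (58.3 mm, 92 N), with slight downward and sideways loads. I'll relieve those and turn anticlockwise.

>>> drive_tool([
  [[1, 0.02, 0.05, 0.08, 0], [1, 0, 0, 0, 0.6], [1, 0, 0, 0, 0.6], [1, 0, 0, 0, 0.6], [1, 0, 0, 0, 0.6], [1, 0, 0, 0, 0.6], [1, 0, 0, 0, 0.6], [1, 0, 0, 0, 0]],
], newtons=100)

```text
t: 8.7
ee_pos: [460.3, -231.7, 124.0]
eef_rot: [-3.056, -0.717, -0.001]
ft_force: [1.0, 7.7, 6.2]
gripper_width: 57.5
gripper_force: 109.9
```

```bash
python3 - <<'E'
from h import *
s=sense();print({k:np.round(v,2) for k,v in s.items() if k in('moment','ft_force','eef_rot','ee_pos')});print(2*np.degrees(np.arctan2(s['eef_rot'][1],s['eef_rot'][0]))-90)
E
```

```text
{'ee_pos': array([ 460.29, -231.66,  123.95]), 'eef_rot': array([-3.06, -0.72, -0.  ]), 'ft_force': array([1.03, 7.72, 6.23]), 'moment': array([2.19, 0.34, 0.16])}
-423.595080121828
```

>>> drive_tool([
  [[1, 0, 0.05, 0, 0.6], [1, 0, 0, 0, 0.6], [1, 0, 0, 0, 0.6], [1, 0, 0, 0, 0.6], [1, 0, 0, 0, 0.5], [1, 0, 0, 0, 0.2], [1, 0, 0, 0, 0]],
])

```text
t: 9.4
ee_pos: [460.2, -231.3, 124.0]
eef_rot: [-2.836, -1.348, -0.002]
ft_force: [-2.0, 5.9, 7.3]
gripper_width: 57.8
gripper_force: 110.0
```

```bash
cat > st.py <<'E'
from h import *
s=sense();print({k:np.round(v,2) for k,v in s.items() if k in('t','moment','ft_force','ee_pos','gripper_width')});print((2*np.degrees(np.arctan2(s['eef_rot'][1],s['eef_rot'][0]))+90)%180-180, s['joint_positions'][5])
E
python3 - <<'E'
from st import *
p=snapshot('wrist')
cv2.imwrite('pics/w5.png',cv2.resize(p[:,:,::-1],(768,576),interpolation=2))
E
```

```text
{'t': np.float64(9.4), 'ee_pos': array([ 460.23, -231.27,  124.04]), 'ft_force': array([-2.03,  5.94,  7.31]), 'moment': array([ 1.13,  0.67, -1.86]), 'gripper_width': np.float64(57.8)}
-39.166291178219694 0.19114624423504328
```

View pics/w5.png

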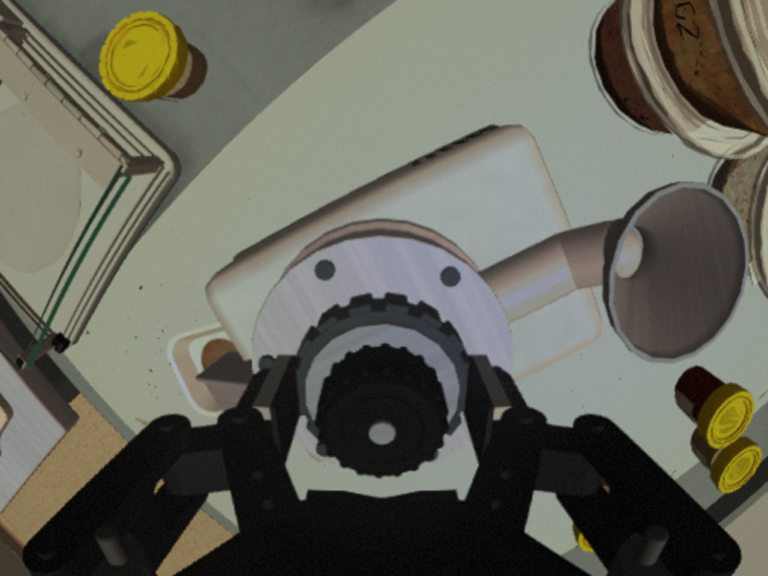

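At the stop, reaction moment −1.86 N m; the ring turned 53° with the fingers, which still sit in the same castellation gaps. So the ring is fully loose. Now I release it, rise and grip the knob.

>>> drive_tool([
  [[1, 0, 0, 0, -0.4], [-1, 0, 0, 0, 0], [-1, 0, 0, 0, 0], [-1, 0, 0, 0, 0], [-1, 0, 0, 0, 0], [-1, 0, 0, 0.6, 0], [-1, 0, 0, 0.6, 0], [-1, 0, -0.05, 0.1, 0], [1, 0, 0, 0, 0], [1, 0, 0, 0, 0], [1, 0, 0, 0, 0], [1, 0, 0, 0, 0], [1, 0, 0, 0, 0], [1, 0, 0, 0, 0], [1, 0, 0, 0, 0]],
], newtons=40)

```text
t: 10.95
ee_pos: [459.4, -232.3, 149.0]
eef_rot: [-2.869, -1.275, 0.002]
ft_force: [-3.6, 2.7, 9.6]
gripper_width: 38.1
gripper_force: 39.1
```

```bash
python3 st.py
```

```text
{'t': np.float64(10.95), 'ee_pos': array([ 459.43, -232.35,  148.99]), 'ft_force': array([-3.65,  2.72,  9.6 ]), 'moment': array([ 0.56,  0.81, -0.01]), 'gripper_width': np.float64(38.15)}
-42.09372985473851 0.2430654590125971
```

>>> drive_tool([
  [[1, 0, 0, 0.05, -0.4], [1, 0, 0, 0, -0.6], [1, 0, 0, 0, -0.6], [1, 0, 0, 0, -0.6], [1, 0, 0, 0, -0.6], [1, 0, 0, 0, 0]],
])

```text
t: 11.55
ee_pos: [459.4, -232.3, 149.1]
eef_rot: [-3.062, -0.692, 0.003]
ft_force: [-2.1, 2.5, -2.1]
gripper_width: 38.0
gripper_force: 41.8
```

```bash
python3 st.py
```

```text
{'t': np.float64(11.55), 'ee_pos': array([ 459.35, -232.25,  149.14]), 'ft_force': array([-2.08,  2.52, -2.11]), 'moment': array([ 0.4 ,  0.29, -0.08]), 'gripper_width': np.float64(37.97)}
-64.5383356261666 0.6347149023052734
```

>>> drive_tool([
  [[1, 0, 0, 0, -0.5], [1, 0, 0, 0, -0.5], [1, 0, 0, 0, 0]],
])

```text
t: 11.85
ee_pos: [459.4, -232.3, 149.2]
eef_rot: [-3.103, -0.48, 0.003]
ft_force: [-1.7, 3.2, -2.8]
gripper_width: 37.6
gripper_force: 41.6
```

```bash
python3 st.py
```

```text
{'t': np.float64(11.85), 'ee_pos': array([ 459.36, -232.25,  149.17]), 'ft_force': array([-1.69,  3.17, -2.85]), 'moment': array([0.61, 0.3 , 0.02]), 'gripper_width': np.float64(37.64)}
-72.41314991922485 0.772106645087734
```

>>> drive_tool([
  [[1, 0, 0, 0, -0.5], [1, 0, 0, 0, -0.5], [1, 0, 0, 0, 0]],
])

```text
t: 12.15
ee_pos: [459.4, -232.2, 149.2]
eef_rot: [-3.129, -0.264, 0.003]
ft_force: [-1.5, 4.3, -4.3]
gripper_width: 37.9
gripper_force: 41.6
```

```bash
python3 st.py
```

```text
{'t': np.float64(12.15), 'ee_pos': array([ 459.38, -232.24,  149.2 ]), 'ft_force': array([-1.49,  4.25, -4.29]), 'moment': array([ 0.76,  0.32, -0.05]), 'gripper_width': np.float64(37.92)}
-80.36855147861343 0.9109464057899452
```

Turning freely with detent-sized torque, so I continue in steps until the stop shows in the moment.

>>> drive_tool([
  [[1, 0, 0, 0, -0.6], [1, 0, 0, 0, -0.6], [1, 0, 0, 0, 0]],
])

```text
t: 12.45
ee_pos: [459.4, -232.2, 149.2]
eef_rot: [-3.14, -0.002, 0.003]
ft_force: [-2.4, 4.5, -4.6]
gripper_width: 38.0
gripper_force: 41.5
```

```bash
python3 st.py
```

```text
{'t': np.float64(12.45), 'ee_pos': array([ 459.36, -232.19,  149.2 ]), 'ft_force': array([-2.37,  4.46, -4.63]), 'moment': array([0.93, 0.37, 0.03]), 'gripper_width': np.float64(37.98)}
-89.93518780601698 1.077946474437278
```

>>> drive_tool([
  [[1, 0, 0, 0, -0.6], [1, 0, 0, 0, -0.6], [1, 0, 0, 0, 0]],
])

```text
t: 12.75
ee_pos: [459.4, -232.2, 149.2]
eef_rot: [-3.129, 0.261, 0.003]
ft_force: [-3.0, 4.9, -5.8]
gripper_width: 37.8
gripper_force: 41.4
```

```bash
python3 st.py
```

```text
{'t': np.float64(12.75), 'ee_pos': array([ 459.37, -232.17,  149.21]), 'ft_force': array([-3.01,  4.91, -5.76]), 'moment': array([ 0.92,  0.28, -0.13]), 'gripper_width': np.float64(37.85)}
-99.54782672023867 1.245567217912485
```

>>> drive_tool([
  [[1, 0, 0, 0, -0.6], [1, 0, 0, 0, -0.6], [1, 0, 0, 0, 0]],
])

```text
t: 13.05
ee_pos: [459.7, -232.2, 149.3]
eef_rot: [-3.097, 0.521, 0.003]
ft_force: [-0.7, 5.3, -5.8]
gripper_width: 38.1
gripper_force: 42.2
```

```bash
python3 st.py
```

```text
{'t': np.float64(13.05), 'ee_pos': array([ 459.67, -232.23,  149.32]), 'ft_force': array([-0.73,  5.27, -5.83]), 'moment': array([0.97, 0.18, 0.14]), 'gripper_width': np.float64(38.05)}
-109.08386579796519 1.412454149496009
```

>>> drive_tool([
  [[1, 0, 0, 0, -0.6], [1, 0, 0, 0, 0]],
])

```text
t: 13.25
ee_pos: [458.1, -231.5, 149.3]
eef_rot: [-3.072, 0.65, 0.009]
ft_force: [-7.1, 6.6, 1.6]
gripper_width: 38.2
gripper_force: 42.7
```

```bash
python3 st.py
```

```text
{'t': np.float64(13.25), 'ee_pos': array([ 458.08, -231.55,  149.29]), 'ft_force': array([-7.11,  6.6 ,  1.55]), 'moment': array([1.16, 1.25, 0.03]), 'gripper_width': np.float64(38.17)}
-113.88634183873597 1.4963948330114198
```

>>> drive_tool([
  [[1, 0, 0, 0, -0.6], [1, 0, 0, 0, 0]],
])

```text
t: 13.45
ee_pos: [457.1, -230.9, 149.2]
eef_rot: [-3.042, 0.776, 0.012]
ft_force: [-10.1, 9.6, 5.1]
gripper_width: 38.1
gripper_force: 43.1
```

```bash
python3 st.py
```

```text
{'t': np.float64(13.45), 'ee_pos': array([ 457.11, -230.85,  149.21]), 'ft_force': array([-10.06,   9.59,   5.12]), 'moment': array([1.77, 1.68, 0.58]), 'gripper_width': np.float64(38.08)}
-118.62043787888166 1.5792627656391451
```

>>> drive_tool([
  [[1, 0, 0, 0, -0.6], [1, 0, 0, 0, 0]],
])

```text
t: 13.65
ee_pos: [457.0, -230.5, 149.1]
eef_rot: [-3.006, 0.905, 0.013]
ft_force: [-9.3, 11.9, 4.7]
gripper_width: 37.8
gripper_force: 43.4
```

```bash
python3 st.py
```

```text
{'t': np.float64(13.65), 'ee_pos': array([ 456.95, -230.45,  149.08]), 'ft_force': array([-9.31, 11.89,  4.75]), 'moment': array([ 1.98,  1.67, -0.09]), 'gripper_width': np.float64(37.81)}
-123.52347166034252 1.6641379769143154
```

The lateral push and the 0.58 N m followed by slip suggest the stop at about −117° yaw (75° turned). I'll release, regrip centred with more force and confirm that the knob is at its stop.

>>> drive_tool([
  [[-1, 0, 0, 0, 0], [-1, 0, 0, 0, 0], [-1, 0, 0, 0, 0], [-1, 0, 0, 0, 1], [-1, 0, 0, 0, 1], [-1, 0, 0, 0, 1], [-1, 0, 0, 0, 1], [-1, 0, 0, 0, 0]],
])

```text
t: 14.45
ee_pos: [461.0, -233.5, 150.3]
eef_rot: [3.14, -0.043, 0.002]
ft_force: [0.6, 0.4, -0.2]
gripper_width: 85.2
gripper_force: 0.0
```

```bash
python3 - <<'E'
from st import *
p=snapshot('wrist')
cv2.imwrite('pics/w6.png',cv2.resize(p[:,:,::-1],(768,576),interpolation=2))
E
```

```text
{'t': np.float64(14.45), 'ee_pos': array([ 460.98, -233.55,  150.27]), 'ft_force': array([ 0.55,  0.41, -0.2 ]), 'moment': array([-0.03, -0.  ,  0.03]), 'gripper_width': np.float64(85.17)}
-91.55792414278831 1.106324628239672
```

View pics/w6.png

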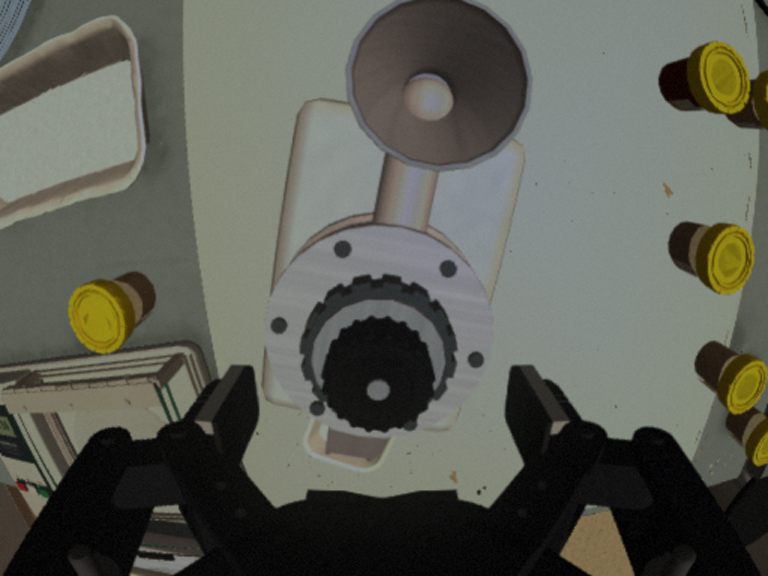

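The dot is at (252,259): the knob stands centred between the open fingers and everything else is undisturbed. I'll shift about 2 mm to the axis and regrip.

>>> drive_tool([
  [[-1, -0.07, 0.09, -0.03, 0], [1, 0, 0, 0, 0], [1, 0, 0, 0, 0], [1, 0, 0, 0, 0], [1, 0, 0, 0, 0], [1, 0, 0, 0, 0], [1, 0, 0, 0, 0]],
], newtons=80)

```text
t: 15.2
ee_pos: [459.0, -232.1, 150.1]
eef_rot: [3.14, -0.046, 0.001]
ft_force: [-3.9, -3.1, 7.1]
gripper_width: 36.4
gripper_force: 79.1
```

```bash
python3 st.py
```

```text
{'t': np.float64(15.2), 'ee_pos': array([ 459.05, -232.08,  150.14]), 'ft_force': array([-3.86, -3.07,  7.06]), 'moment': array([-0.62,  0.58,  0.  ]), 'gripper_width': np.float64(36.4)}
-91.69272520348503 1.1109582320789446
```

>>> drive_tool([
  [[1, 0, 0, 0, -0.4], [1, 0, 0, 0, 0]],
])

```text
t: 15.4
ee_pos: [459.0, -232.1, 150.1]
eef_rot: [3.136, -0.13, 0.0]
ft_force: [-2.7, -3.2, 6.8]
gripper_width: 36.6
gripper_force: 79.2
```

```bash
python3 st.py
```

```text
{'t': np.float64(15.4), 'ee_pos': array([ 459.03, -232.06,  150.13]), 'ft_force': array([-2.68, -3.16,  6.75]), 'moment': array([-0.46,  0.6 ,  1.57]), 'gripper_width': np.float64(36.56)}
-94.72909535292465 1.1654468793026502
```

>>> drive_tool([
  [[1, 0, 0, 0, -0.4], [1, 0, 0, 0, 0]],
])

```text
t: 15.6
ee_pos: [462.2, -232.5, 150.3]
eef_rot: [3.131, -0.225, 0.012]
ft_force: [8.8, -2.6, -4.3]
gripper_width: 36.0
gripper_force: 83.1
```

```bash
python3 st.py
```

```text
{'t': np.float64(15.6), 'ee_pos': array([ 462.23, -232.53,  150.32]), 'ft_force': array([ 8.76, -2.64, -4.33]), 'moment': array([-0.45, -1.62, -0.1 ]), 'gripper_width': np.float64(36.01)}
-98.21601253405822 1.2241553206138007
```

1.57 N m after 3° of cw turn confirms that the knob is at its end stop. I regrip cleanly, then back off 75°.

>>> drive_tool([
  [[-1, 0, 0, 0, 0], [-1, 0, 0, 0, 0], [-1, 0, 0, 0, 0], [1, 0, 0, 0, 0], [1, 0, 0, 0, 0], [1, 0, 0, 0, 0], [1, 0, 0, 0, 0], [1, 0, 0, 0, 0], [1, 0, 0, 0, 0]],
], newtons=60)

```text
t: 16.5
ee_pos: [458.8, -232.0, 149.9]
eef_rot: [3.132, -0.221, 0.0]
ft_force: [-3.1, -3.1, 7.3]
gripper_width: 37.6
gripper_force: 59.3
```

```bash
python3 st.py
```

```text
{'t': np.float64(16.5), 'ee_pos': array([ 458.78, -231.98,  149.94]), 'ft_force': array([-3.11, -3.11,  7.27]), 'moment': array([-0.69,  0.59,  0.03]), 'gripper_width': np.float64(37.62)}
-98.06864392338915 1.2222458681539947
```

>>> drive_tool([
  [[1, 0, 0, 0, -0.25], [1, 0, 0, 0, 0]],
])

```text
t: 16.7
ee_pos: [458.8, -232.0, 150.0]
eef_rot: [3.128, -0.273, -0.0]
ft_force: [-3.4, -3.5, 5.1]
gripper_width: 37.0
gripper_force: 59.4
```

```bash
python3 st.py
```

```text
{'t': np.float64(16.7), 'ee_pos': array([ 458.81, -231.96,  149.97]), 'ft_force': array([-3.4 , -3.49,  5.13]), 'moment': array([-0.52,  0.63,  0.98]), 'gripper_width': np.float64(37.04)}
-99.97758690606241 1.2564297854408701
```

>>> drive_tool([
  [[1, 0, 0, 0, 0.6], [1, 0, 0, 0, 0.6], [1, 0, 0, 0, 0.6], [1, 0, 0, 0, 0.6], [1, 0, 0, 0, 0.6], [1, 0, 0, 0, 0.6], [1, 0, 0, 0, 0.6], [1, 0, 0, 0, 0.6], [1, 0, 0, 0, 0.6], [1, 0, 0, 0, 0.6], [1, 0, 0, 0, 0.6], [1, 0, 0, 0, 0.6], [1, 0, 0, 0, 0.6], [1, 0, 0, 0, 0.6], [1, 0, 0, 0, 0.6], [1, 0, 0, 0, 0.6], [1, 0, 0, 0, 0]],
])

```text
t: 18.4
ee_pos: [459.3, -232.8, 150.0]
eef_rot: [2.619, 1.729, -0.001]
ft_force: [-2.1, -6.6, 3.7]
gripper_width: 37.2
gripper_force: 59.8
```

```bash
python3 st.py
```

```text
{'t': np.float64(18.4), 'ee_pos': array([ 459.32, -232.79,  149.98]), 'ft_force': array([-2.13, -6.65,  3.7 ]), 'moment': array([-1.24,  0.4 , -0.04]), 'gripper_width': np.float64(37.17)}
-23.12713746624803 -0.08559652239204443
```

>>> drive_tool([
  [[1, 0, 0, 0, 0], [1, 0, 0, 0, 0], [1, 0, 0, 0, 0], [-1, 0, 0, 0, 0], [-1, 0, 0, 0, 0], [-1, 0, 0, 0, 0], [-1, 0, 0, 0, 0], [-1, 0, 0, 0, -1], [-1, 0, 0, 0, -1], [-1, 0, 0, 0, 0], [-1, 0, 0, 0, 0]],
])

```text
t: 19.5
ee_pos: [458.9, -231.1, 149.3]
eef_rot: [-2.836, -1.351, 0.0]
ft_force: [1.0, -0.7, -0.1]
gripper_width: 85.4
gripper_force: 0.0
```

```bash
python3 st.py
```

```text
{'t': np.float64(19.5), 'ee_pos': array([ 458.9 , -231.08,  149.29]), 'ft_force': array([ 1.  , -0.7 , -0.08]), 'moment': array([-0.  , -0.04,  0.06]), 'gripper_width': np.float64(85.43)}
-39.0724268632535 0.19226539694209036
```

>>> drive_tool([
  [[-1, 0.02, -0.05, -0.6, 0], [-1, 0, 0, -0.6, 0], [-1, 0, 0, -0.05, 0], [1, 0, 0, 0, 0], [1, 0, 0, 0, 0], [1, 0, 0, 0, 0], [1, 0, 0, 0, 0], [1, 0, 0, 0, 0], [1, 0, 0, 0, 0]],
], newtons=100)

```text
t: 20.4
ee_pos: [459.4, -232.3, 125.4]
eef_rot: [2.839, 1.345, 0.0]
ft_force: [-3.1, 0.3, 7.4]
gripper_width: 57.3
gripper_force: 104.4
```

```bash
python3 st.py
```

```text
{'t': np.float64(20.4), 'ee_pos': array([ 459.4 , -232.26,  125.39]), 'ft_force': array([-3.05,  0.28,  7.41]), 'moment': array([ 0.21,  0.49, -0.05]), 'gripper_width': np.float64(57.25)}
-39.285702238954826 0.19451788517421315
```

Ring gripped in its loose position at −39.3°. I turn it clockwise 51.6° and on to its stop.

>>> drive_tool([
  [[1, 0, 0, 0, -0.6], [1, 0, 0, 0, -0.6], [1, 0, 0, 0, -0.6], [1, 0, 0, 0, -0.6], [1, 0, 0, 0, -0.6], [1, 0, 0, 0, -0.6], [1, 0, 0, 0, -0.6], [1, 0, 0, 0, -0.6], [1, 0, 0, 0, -0.6], [1, 0, 0, 0, -0.6], [1, 0, 0, 0, -0.5], [1, 0, 0, 0, 0]],
])

```text
t: 21.6
ee_pos: [459.2, -232.2, 125.3]
eef_rot: [3.139, -0.023, -0.002]
ft_force: [-2.3, 3.9, 9.0]
gripper_width: 56.9
gripper_force: 105.6
```

```bash
python3 st.py
```

```text
{'t': np.float64(21.6), 'ee_pos': array([ 459.21, -232.15,  125.34]), 'ft_force': array([-2.29,  3.89,  8.95]), 'moment': array([0.65, 0.43, 3.54]), 'gripper_width': np.float64(56.91)}
-90.82890225298908 1.0978647543875206
```

>>> drive_tool([
  [[1, 0, 0, 0, -0.3], [1, 0, 0, 0, 0]],
])

```text
t: 21.8
ee_pos: [459.2, -232.2, 125.3]
eef_rot: [3.137, -0.081, -0.002]
ft_force: [-2.7, 3.8, 8.4]
gripper_width: 57.1
gripper_force: 105.5
```

```bash
python3 st.py
```

```text
{'t': np.float64(21.8), 'ee_pos': array([ 459.18, -232.16,  125.34]), 'ft_force': array([-2.67,  3.8 ,  8.38]), 'moment': array([0.73, 0.36, 4.94]), 'gripper_width': np.float64(57.11)}
-92.94863172789121 1.1366276888104578
```

```bash
python3 - <<'E'
from h import *
p=cv2.resize(snapshot('wrist')[:,:,::-1],(768,576),interpolation=2)
a=cv2.imread('pics/w4.png')[220:490,230:540];b=p[220:490,230:540]
cv2.imwrite('pics/c.png',cv2.resize(np.hstack([a,b]),(800,348),interpolation=2))
E
```

View pics/c.png

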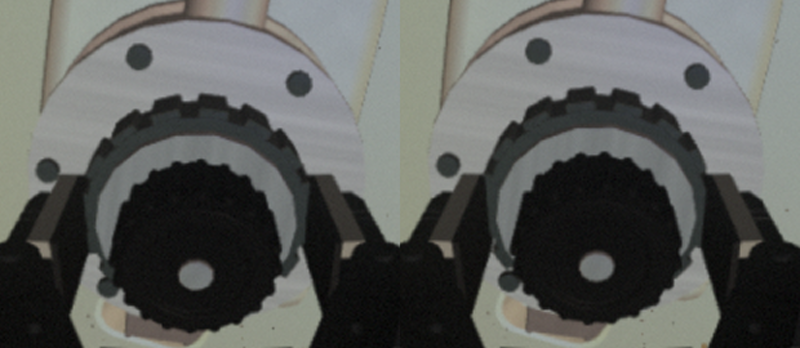

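Compared with the start (left), the ring's teeth now sit about 6° further clockwise (teeth at x≈180/225/264 against 168/212/253). With 4.9 N m at the stop, the ring is fully tight. I ease the twist, open and rise.

>>> drive_tool([
  [[1, 0, 0, 0, 0.5], [1, 0, 0, 0, 0], [-1, 0, 0, 0, 0], [-1, 0, 0, 0, 0], [-1, 0, 0, 0, 0], [-1, 0, 0, 0, 0], [-1, 0, 0, 0.5, 0], [-1, 0, 0, 1, 0], [-1, 0, 0, 1, 0], [-1, 0, 0, 1, 0], [-1, 0, 0, 1, 0], [-1, 0, 0, 1, 0], [-1, 0, 0, 0, 0], [-1, 0, 0, 0, 0]],
])

```text
t: 23.25
ee_pos: [459.4, -232.2, 234.8]
eef_rot: [3.141, 0.008, 0.002]
ft_force: [0.9, 0.4, -0.1]
gripper_width: 85.4
gripper_force: 0.0
```

```bash
python3 st.py; python3 -c "
from workcell import *
print(close_job())"
```

```text
{'t': np.float64(23.25), 'ee_pos': array([ 459.4 , -232.25,  234.81]), 'ft_force': array([ 0.95,  0.43, -0.1 ]), 'moment': array([-0.04,  0.02,  0.04]), 'gripper_width': np.float64(85.37)}
-89.70464157181384 1.074354029360768
the job is handed in; nothing more can be done
None
```

I loosened the ring, turned the knob to its clockwise stop and back 75° (five clicks), retightened the ring to its stop, and handed the job in at about 23 s. The dish and pots were not touched. The hand-in gave no verdict, and I didn't re-check the click after releasing the knob.

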